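# Load the cover plate on a soldering jig and lock its cam clamp

## Task

Load and lock the soldering jig: pick the cover plate up by its orange handle, slide it in under the raised nose of the clamp until its two holes drop over the jig's locating pins and it lies flat on the seat, then let go of it. With the red cam lever still up, turn the knurled nut clockwise until its yellow paint line points along the yellow line on the strap, so that the lock force will be right. Then fold the red lever fully down to its stop and let go, leaving the other things on the bench where they are.

Things in the scene. Friction and masses are not known exactly. Their poses are not given: they have to be found in the camera images.
- fixture: soldering jig fixed on the 3 mm green mat: dark base 130 (x) x 290 (y) x 15 mm, origin under it. Strap clamp runs along its y: seat (two rails, top at z = 23 mm) centred at y = -105, nose pad at -60, stud and nut at +15, lever pin at +80 mm. Strap's top z about 55, nut's top about 96 mm. Pins, 8 mm thick with tapered tips 4.2 mm above the seat, at (x, y) = (-42, -147) and (42, -63)
- plate_grip (a point): centre of the cover plate's orange handle bar, 12 (x) x 50 (y) x 12 mm, 22 mm clear above the plate. Plate 104 (x) x 110 (y) x 5 mm, blue-grey, 160 g; its underside is 33 mm below this point, its middle at y = +8 mm. Holes 10 mm wide at (x, y) = (-42, -34) and (42, 50) from here. Plate axes, z up; starts flat on the mat within 0.7 rad of the jig's yaw; its +y edge goes under the nose
- seat_grip (a point): fixed point of the jig where plate_grip has to be, with the same axes, once the plate is flat on the seat with both pins in its holes. At the start (nut loose, lever up) the pad is 8 to 12 mm above where the plate's top will be: the plate goes in from the jig's -y side, lifted only 5 to 6 mm above the seat
- nut_grip (a point): on the axis of the knurled nut, at the height to grip it, 14 mm below its top; the nut is dark steel, 28 mm in diameter and 36 mm tall, axis vertical, and stands on top of the strap. The strap beneath is 28 mm wide
- nut (a joint): angle of the nut, rad, growing clockwise seen from above: 3.0 when its yellow line is in line with that on the strap, smaller is looser, starts at 0.1 to 0.9, end stop at 4.3. It goes down 1.27 mm per rad and lowers the pad about 2.6 mm per rad. Takes about 0.2 N m to turn; stays where it is left
- nut_line (a point): outer end of the yellow paint line on the nut's top edge, 14 mm from its axis
- mark (a point): end, nearest to the nut, of the yellow paint line along the strap's top, on the nose side of the nut, 20 mm from the nut's axis; the nut is right when nut_line is on the way from the nut's axis to this point
- lever_pin (a point): centre of the pin about which the red cam lever turns, in the forked tail of the strap (axis along the jig's x)
- lever_grip (a point): point on the axis of the lever's red grip, 65 mm out from the pin; the grip is round, 16 mm thick, from 40 to 88 mm from the pin, on a steel arm 10 mm thick
- lever (a joint): angle of the cam lever, rad: 0 = up at its open stop (pointing away from the nut, jig's +y, about 63 degrees above level), 1.309 = folded fully down at its stop (5 degrees below level, pin 48 mm above the table). Starts at 0 to 0.15; stays where it is left. Closing takes a few newtons at the grip
- pad: sprung rubber-tipped pad, 16 mm in diameter, under the strap's nose; origin at the strap's underside, the tip is 15 mm below. Folding the lever down lowers it so that it presses on the plate: with about 17 N when the nut is at the mark, some 15 N more per rad of nut beyond it
- tweezers: loose steel tweezers, 125 mm long, on the mat
- screwdriver: loose blue screwdriver, 150 mm long, on the mat
- solder_spool: loose black and silver solder reel, 64 mm in diameter, 40 mm high
- cutters: loose red-handled side cutters, 115 mm long
- brush: loose wooden brush, 160 mm long, on the mat
- tip_cleaner: loose aluminium tin with brass wool, 60 mm in diameter, 30 mm high
Not all that is in view belongs to the job. Of the things that look like the part that bears plate_grip, take the one that is farthest to the robot's right at the start.

How it is judged:
By the outcome, as a careful person would: the job done as asked, in the order asked, and still so for the second after the job is handed in, with the robot touching nothing.
It also fails if it takes over 72 s, if anything falls off the work surface, if the arm or the gripper's body presses on something with over 40 N, if the wrist force passes 120 N, or if a joint passes its speed limit or range.

## Robot

A 7-joint arm with a two-finger parallel gripper is mounted at the origin on the work surface. World frame = base frame: x ahead of the robot, y to its left, z up, the work surface at z = 0. Lengths are in m, angles in degrees, forces in N, time in s.
With the tool pointing down it reaches from about 0.425 to 0.825 m from the base axis. Payload 3.6 kg.
Tool frame: the origin (TCP) lies on the mounting face of the last link; the fingertips stand 186 mm ahead of it and the grasp point (between the pads) lies 167 mm ahead of it (manip.grasp_offset is the distance from the TCP to the grasp point, in m); z points along the fingers, y is the direction in which the jaws open and shut (so a half turn about z gives the same grasp; the last joint's range is limited). The gripper opens to 93 mm and grips with 3 to 60 N. Pads are 15 mm wide; open, the fingers measure 128 mm over their backs; the gripper's body (75 mm by 188 mm) begins 65 mm behind the grasp point.
Start: joints at [72.565, 35.231, -0.722, 81.555, 0.464, 63.22, -2.315], TCP at [0.178, -0.625, 0.405] pointing down, gripper open.
Joint ranges: [-178.69, 178.69], [-17.37, 117.87], [-77.05, 75.6], [15.02, 138.74], [-78.02, 258.01], [0.78, 113.62], [-162.83, 162.83]. Speed limits (degrees/s): [159.86, 159.86, 180, 180, 180, 180, 180].

## Interface

Orientations are given as a 3x3 rotation matrix whose columns are the frame's x, y, z axes.
In Python, from workcell import manip gives the robot as it stands. Calls block until the motion is done:
- manip.move_ptp(position, orientation): joint-space move of the TCP to a pose.
- manip.move_linear(position, orientation=None, v=0.15, threshold=None): straight line of the TCP; orientation=None keeps the orientation; v is the mean speed in m/s. With threshold (N) it stops when the force on the tool has changed by that much, and returns True; else False.
- manip.set_joints(angles): joint-space move.
- manip.command_gripper(opening, force=None): opening from 0.0 (shut) to 1.0 (fully open); force is the grip in N (None keeps the last); returns when the fingers have stopped.
- manip.sleep(seconds).
- manip.solve_ik(position, orientation): joint angles nearest the present ones, or None.
- manip.state(): the state.
- manip.snapshot(name): name is "scene" or "side" or "wrist"; returns a dict with "color" (420x560x3 uint8, blue, green, red), "z_map" (420x560 float32, m along the optical axis (not along the pixel's ray), 0 where there is no reading), "mtx" (3x3 intrinsics, pixels), "R" (3x3) and "t" (3): a world point X has camera coordinates R X + t. Camera axes: x right, y down, z forward; pixel columns grow to the right and rows downward; lengths in m; the calibration is good to about 2 mm. The wrist camera is an equidistant fisheye: a pixel r from the principal point sees the ray r / f radians off the axis. A picture is of the moment at which its call begins.
A pose or a line that the arm cannot do raises manip.MotionError and nothing moves.
- manip.close_job(): hands the job in, once; it reports no verdict.
The state is a dict: "clock": time; "joint_positions": joint angles; "qvel": joint speeds; "effort": joint torques, N m; "eef_pos": TCP position; "ee_rot": TCP orientation; "ft_force": force on the tool from outside, world axes, zero at the start; "wrist_torque": the same for the moment, N m; "finger_gap": opening from 0.0 (shut) to 1.0 (fully open).
Only numpy, scipy, OpenCV 4.12 (cv2) and the standard library are available. Lean on these libraries where they do the work, as an engineer would, in place of code of your own. Each camera call takes 0.05 s, during which the arm holds its last target. There are 200 camera calls.

## Working session

There is one attempt and no reset: what is moved stays moved. The work goes in short steps, each a Python script; the robot and the scene stay as the last script left them, time stands still between calls to the robot, and variables do not carry over. Pictures are saved under pics/ and viewed, about 8 in all and at most 12, crops included, and the job is handed in when it is done.

```bash
ls; mkdir -p pics; python3 - <<'E'
from workcell import manip
import cv2,pickle
for n in ["scene","side"]:
    s=manip.snapshot(n); pickle.dump(s,open(f"pics/{n}0.pkl","wb")); cv2.imwrite(f"pics/{n}0.png",cv2.resize(s["color"],(800,600)))
    print(n,s["mtx"].tolist(),(-s["R"].T@s["t"]).round(3),s["R"].round(3).tolist())
print(manip.state()["clock"],manip.grasp_offset)
E
```

```text
pics
scene [[455.73827273911104, 0.0, 284.99730489234383], [0.0, 455.73827273911104, 210.3884703488764], [0.0, 0.0, 1.0]] [ 1.04  -0.761  0.839] [[0.808, 0.59, -0.002], [0.388, -0.535, -0.751], [-0.444, 0.605, -0.66]]
side [[384.25725169477283, 0.0, 277.1958026672321], [0.0, 384.25725169477283, 207.1118672027933], [0.0, 0.0, 1.0]] [0.083 0.445 0.648] [[-0.744, -0.668, 0.013], [-0.432, 0.467, -0.771], [0.509, -0.58, -0.636]]
0.1 0.1673
```

View pics/scene0.png

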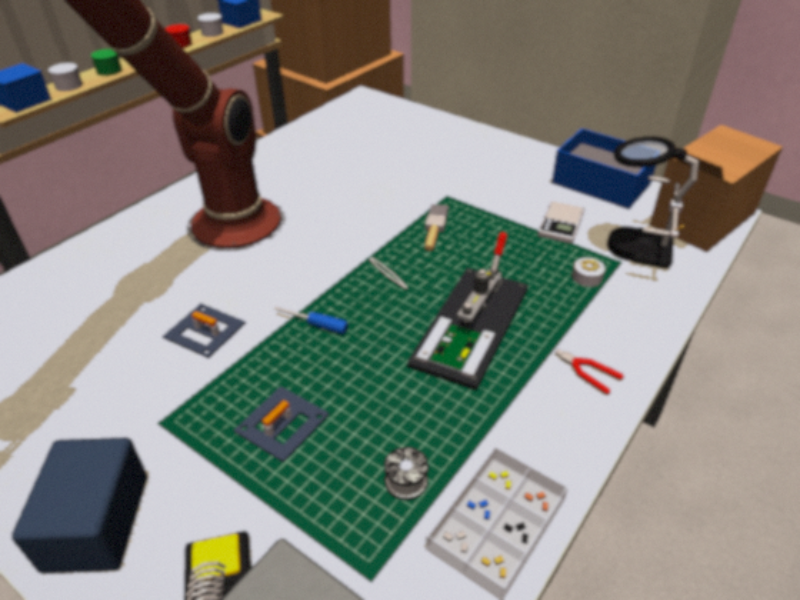

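View pics/side0.png

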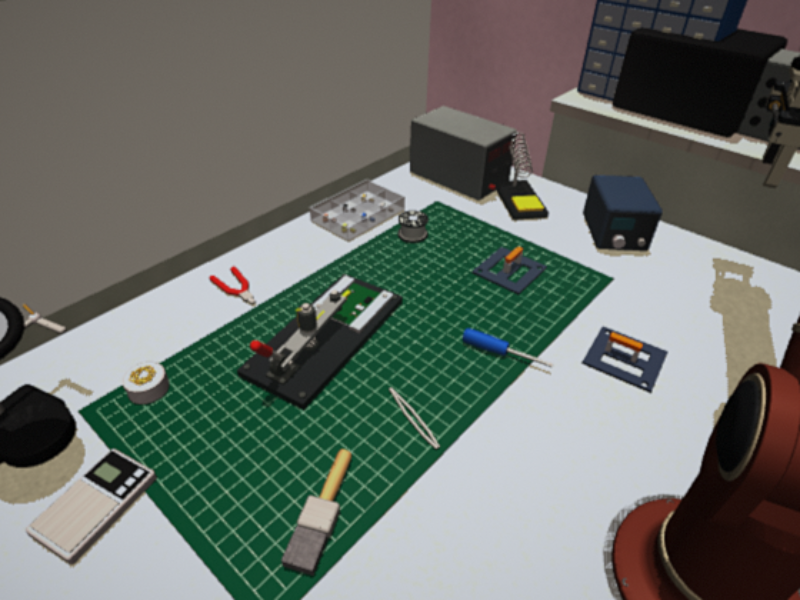

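The scene view shows two plates, handles at (277,412) on the mat and (205,320) off it. The jig's nut is near (482,280) and its lever tip near (502,242). The side view shows the same: nut (307,315), red grip (262,350). Next I'll convert these to positions.

```bash
cat > h.py <<'E'
import numpy as np,cv2,pickle
def world(s,u,v,z=None):
    """pixel -> world by plane z (pinhole), or depth map if z None"""
    d=np.linalg.inv(s["mtx"])@[u,v,1.]
    if z is None:
        w=s["z_map"][int(v)-1:int(v)+2,int(u)-1:int(u)+2]; k=np.median(w[w>0])
    else:
        c=-s["R"].T@s["t"]; k=(z-c[2])/(s["R"].T@d)[2]
    return s["R"].T@(d*k-s["t"])
def proj(s,X):
    c=s["R"]@np.asarray(X,float)+s["t"]; p=s["mtx"]@c; return p[:2]/p[2]
def cloud(s):
    v,u=np.indices(s["z_map"].shape); z=s["z_map"]
    p=np.stack([u,v,np.ones_like(u)],-1)@np.linalg.inv(s["mtx"]).T*z[...,None]
    return (p-s["t"])@s["R"]
E
python3 - <<'E'
from h import *
a=pickle.load(open("pics/scene0.pkl","rb"));b=pickle.load(open("pics/side0.pkl","rb"))
for n,s,pts in [("scene",a,dict(h_mat=(277,412),h_off=(205,320),nut=(483,277),tip=(503,235),tail=(490,272))),("side",b,dict(h_mat=(514,255),h_off=(627,341),nut=(307,308),tip=(254,345)))]:
    for k,(u,v) in pts.items(): print(n,k,world(s,u*.7,v*.7).round(3))
# orange handle & plates & base by colour+depth, both cams
for n,s in(("scene",a),("side",b)):
    P=cloud(s);hsv=cv2.cvtColor(s["color"],cv2.COLOR_BGR2HSV);ok=s["z_map"]>0
    m=ok&(hsv[...,0]>8)&(hsv[...,0]<20)&(hsv[...,1]>170)&(hsv[...,2]>120)&(P[...,2]<.08)&(P[...,2]>.01)&(P[...,0]<.7)
    nl,lab,st,ce=cv2.connectedComponentsWithStats(m.astype(np.uint8))
    for i in range(1,nl):
        if st[i,4]>40:
            q=P[lab==i];q=q[q[:,2]>np.percentile(q[:,2],90)-.004]
            r=cv2.minAreaRect((q[:,:2]*1000).astype(np.float32));print(n,"orange",st[i,4],r,q[:,2].max().round(4))
    m=ok&(P[...,2]>.010)&(P[...,2]<.022)&(P[...,0]>.35)&(P[...,0]<.8)&(P[...,1]>-.45)&(P[...,1]<.35)&(hsv[...,2]<75)
    nl,lab,st,ce=cv2.connectedComponentsWithStats(m.astype(np.uint8))
    for i in range(1,nl):
        if st[i,4]>300:
            q=P[lab==i];print(n,"dark",st[i,4],cv2.minAreaRect((q[:,:2]*1000).astype(np.float32)),np.median(q[:,2]))
for n,s in(("scene",a),("side",b)):
    c=[s["color"]]
    box=(290,160,390,275) if n=="scene" else (160,180,290,290)
    x0,y0,x1,y1=box;k=cv2.resize(s["color"][y0:y1,x0:x1],None,fx=3.9,fy=3.9,interpolation=cv2.INTER_CUBIC);
    k=cv2.copyMakeBorder(k,0,600-min(600,k.shape[0]),0,0,cv2.BORDER_CONSTANT)[:600];globals()[n]=k
o=np.hstack([scene,side]);print(o.shape,scene.shape);f=800/o.shape[1];cv2.imwrite("pics/jig.png",cv2.resize(o,None,fx=f,fy=f))
E
```

```text
scene h_mat [ 0.494 -0.36   0.041]
scene h_off [ 0.236 -0.283  0.037]
scene nut [0.612 0.054 0.095]
scene tip [0.589 0.163 0.114]
scene tail [0.591 0.12  0.053]
side h_mat [ 0.484 -0.354  0.041]
side h_off [ 0.223 -0.278  0.038]
side nut [0.6   0.06  0.101]
side tip [0.581 0.17  0.115]
scene orange 73 ((229.2455291748047, -280.75897216796875), (45.522674560546875, 13.339118957519531), 8.587367057800293) 0.0418
scene orange 114 ((490.0610046386719, -361.367431640625), (14.212883949279785, 49.424537658691406), 3.545112133026123) 0.0448
scene dark 1897 ((614.3688354492188, 15.22930908203125), (130.70462036132812, 293.35552978515625), 11.226295471191406) 0.017563927965622398
side orange 45 ((487.3345947265625, -358.9845275878906), (10.864527702331543, 47.694862365722656), 1.4275033473968506) 0.0438
side orange 85 ((225.41851806640625, -278.3469543457031), (48.433231353759766, 15.115968704223633), 4.754736423492432) 0.0419
side dark 2452 ((611.8310546875, 18.316604614257812), (131.53208923339844, 290.3434753417969), 11.39229679107666) 0.01792188854309772
(600, 897, 3) (600, 390, 3)
```

View pics/jig.png

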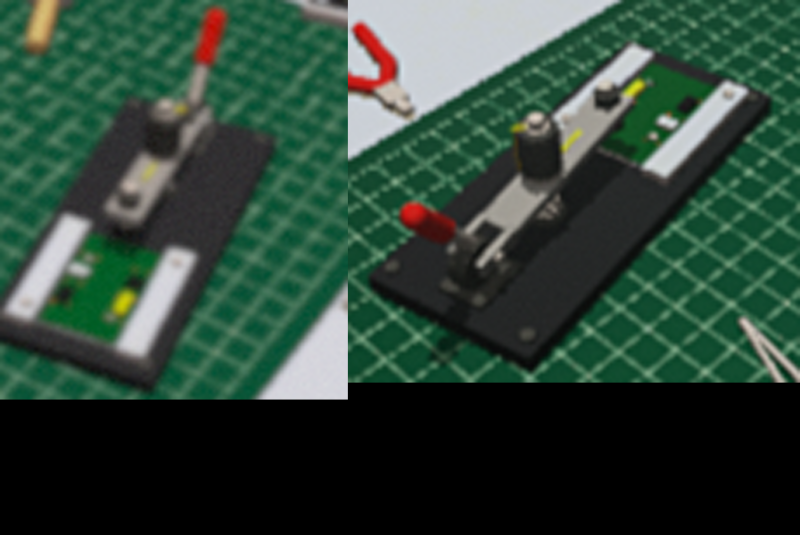

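Jig yaw is about 11.3°. The nut's position puts the jig origin about 25 mm toward +y from the base centre. The mat plate is the rightmost one (y=-0.36 against -0.28), with yaw about 2.5°. Next, a closer wrist look at the jig, then the plate.

```bash
cat >> h.py <<'E'
def R_of(yaw,flip=False):
    """tool down, jaw axis (tool y) along world yaw (deg)"""
    a=np.radians(yaw+(180 if flip else 0)); y=np.array([np.cos(a),np.sin(a),0]); z=np.array([0,0,-1.])
    return np.stack([np.cross(y,z),y,z],1)
def fish_ray(s,u,v):
    f=s["mtx"][0,0];d=np.array([u-s["mtx"][0,2],v-s["mtx"][1,2]]);r=np.hypot(*d);t=r/f
    k=np.sin(t)/max(r,1e-9); return s["R"].T@np.array([d[0]*k,d[1]*k,np.cos(t)])
def fish_plane(s,u,v,z):
    c=-s["R"].T@s["t"];d=fish_ray(s,u,v);return c+d*(z-c[2])/d[2]
def fish_proj(s,X):
    c=s["R"]@np.asarray(X,float)+s["t"];r=np.hypot(c[0],c[1]);t=np.arctan2(r,c[2])
    return np.array([s["mtx"][0,2]+s["mtx"][0,0]*t*c[0]/r,s["mtx"][1,2]+s["mtx"][0,0]*t*c[1]/r])
E
python3 - <<'E'
from h import *
from workcell import manip
print(manip.state()["ee_rot"].round(2) if hasattr(manip.state()["ee_rot"],'round') else manip.state()["ee_rot"])
def best(p,yaw):
    c=[(abs(q[6]),f) for f in(0,1) if (q:=manip.solve_ik(p,R_of(yaw,f))) is not None];print(c);return R_of(yaw,min(c)[1])
for n,p,yaw in(("wj",[.622,-.03,.36],11.3),("wp",[.488,-.36,.036+.1673+.11],2.5)):
    manip.move_ptp(p,best(p,yaw)); s=manip.snapshot("wrist");pickle.dump(s,open(f"pics/{n}.pkl","wb"))
    print(n,(-s["R"].T@s["t"]).round(3),s["R"].round(2).tolist(),s["mtx"][0,0],manip.state()["clock"])
    cv2.imwrite(f"pics/{n}.png",cv2.resize(s["color"],(800,600),interpolation=cv2.INTER_CUBIC))
E
```

```text
[[ 0.96  0.27 -0.  ]
 [ 0.27 -0.96  0.  ]
 [-0.   -0.   -1.  ]]
[(np.float64(5.654390220159659), 0), (np.float64(156.97809859372978), 1)]
wj [0.606 0.045 0.34 ] [[0.98, 0.19, -0.0], [0.19, -0.94, 0.28], [0.05, -0.27, -0.96]] 325.19226210127806 2.775
[(np.float64(17.801230884930966), 0), (np.float64(97.01157094704439), 1)]
wp [ 0.485 -0.28   0.294] [[1.0, 0.05, 0.0], [0.05, -0.96, 0.28], [0.01, -0.28, -0.96]] 325.19226210127806 4.175
```

View pics/wj.png

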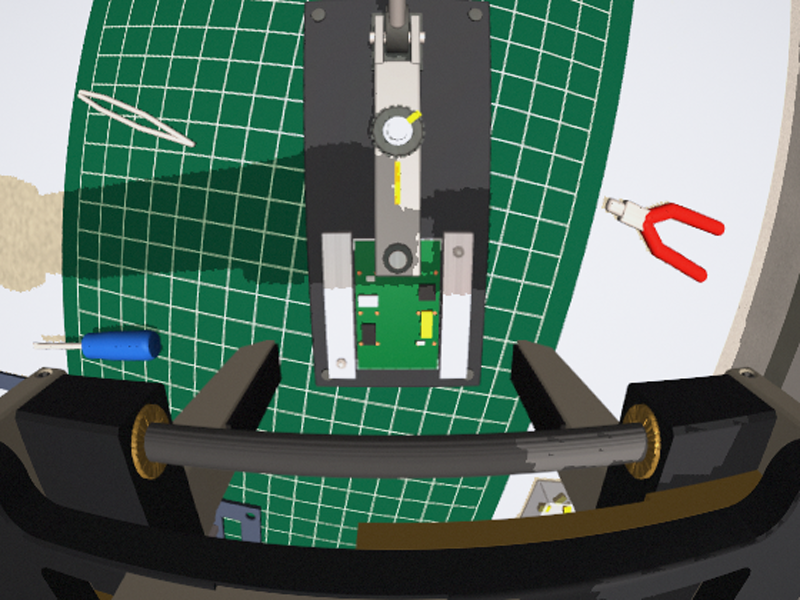

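View pics/wp.png

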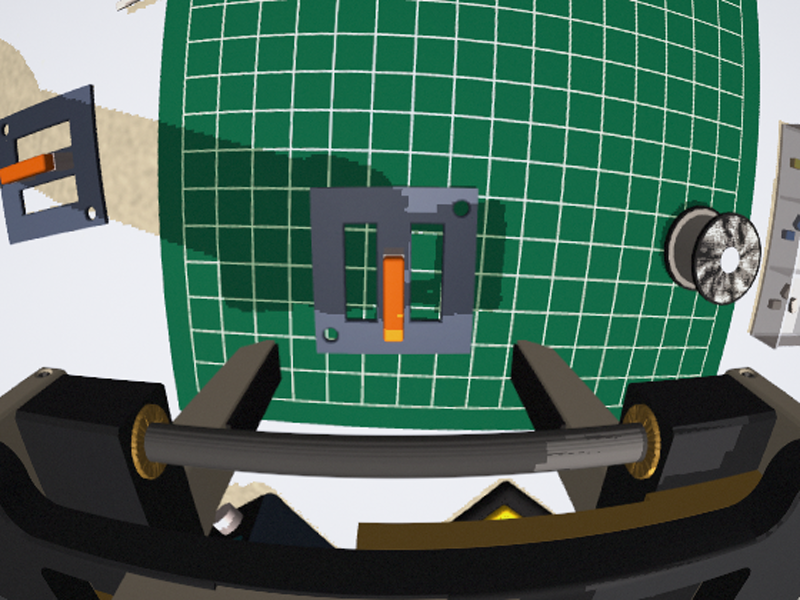

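The wrist view shows pins near (341,363) and (458,252), the nut near (398,130) with its line at (420,113), and the mark from (397,162) to (397,205). The plate's holes are near (331,335) and (461,209), with the handle at (394,298). I'll enlarge these for finer readings.

```bash
python3 - <<'E'
from h import *
S={k:pickle.load(open(f"pics/{k}.pkl","rb")) for k in("wj","wp")}
def crop(k,u,v,w,f,W=266,H=300):
    u0,v0=int(u*.7-W/f/2),int(v*.7-H/f/2);c=S[k]["color"][v0:v0+int(H/f)+1,u0:u0+int(W/f)+1]
    c=cv2.resize(c,None,fx=f,fy=f,interpolation=cv2.INTER_CUBIC)[:H,:W];print(k,u0,v0,f);return c
t=[crop("wj",341,363,0,10),crop("wj",458,252,0,10),crop("wj",400,140,0,5),crop("wp",331,335,0,10),crop("wp",461,209,0,10),crop("wp",394,298,0,4)]
cv2.imwrite("pics/mont.png",np.vstack([np.hstack(t[:3]),np.hstack(t[3:])]))
E
```

```text
wj 225 239 10
wj 307 161 10
wj 253 68 5
wp 218 219 10
wp 309 131 10
wp 242 171 4
```

View pics/mont.png

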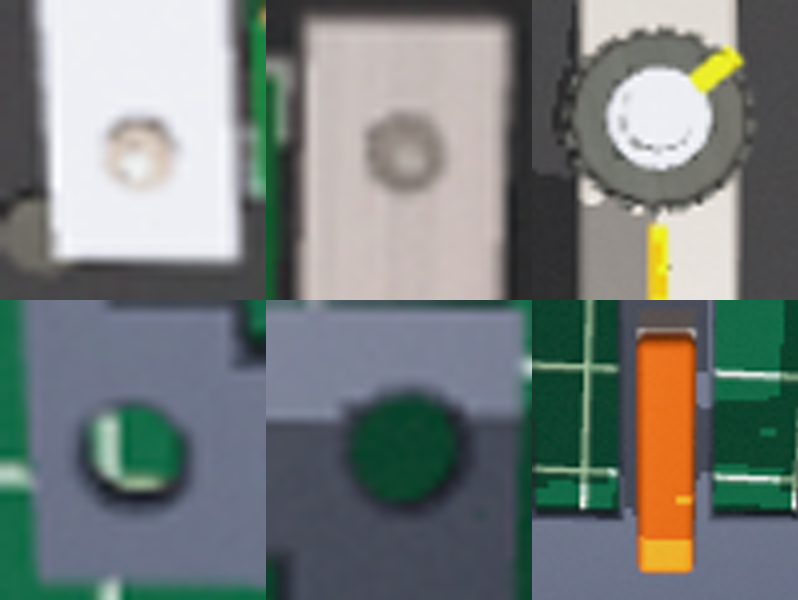

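```bash
python3 - <<'E'
from h import *
j=pickle.load(open("pics/wj.pkl","rb"));p=pickle.load(open("pics/wp.pkl","rb"))
p1=fish_plane(j,238.4,253.85,.027);p2=fish_plane(j,320.45,175.65,.027)
d=(p2-p1)[:2];print("pins",p1.round(4),p2.round(4),np.linalg.norm(d),"exp .1188")
yaw=np.arctan2(d[1],d[0])-np.pi/4;print("jig yaw",np.degrees(yaw))
Rz=lambda a:np.array([[np.cos(a),-np.sin(a)],[np.sin(a),np.cos(a)]])
o=(p1+p2)[:2]/2-Rz(yaw)@[0,-.105];print("origin",o,"seat_grip",o+Rz(yaw)@[0,-.113])
n=fish_plane(j,278.6,91.4,.096)[:2];l=fish_plane(j,294.2,79.2,.096)[:2];m=fish_plane(j,277.8,112,.055)[:2]
print("nut",n,"exp",o+Rz(yaw)@[0,.015],"|l-n|",np.linalg.norm(l-n),"mark",m,np.linalg.norm(m-n))
L=Rz(-yaw)@(l-n);print("line dir jig",np.degrees(np.arctan2(L[1],L[0])),"nut angle",3-(np.radians((np.degrees(np.arctan2(L[1],L[0]))+90)%360)), "pin",o+Rz(yaw)@[0,.08])
h1=fish_plane(p,231,234,.008);h2=fish_plane(p,322.45,145.35,.008);d=(h2-h1)[:2];py=np.arctan2(d[1],d[0])-np.pi/4
print("holes",h1.round(4),h2.round(4),np.linalg.norm(d),"yaw",np.degrees(py),"grip from holes",(h1+h2)[:2]/2-Rz(py)@[0,.008],"from handle",fish_plane(p,275.1,209.1,.042))
P=cloud(pickle.load(open("pics/scene0.pkl","rb")))
E
```

```text
pins [ 0.5941 -0.107   0.027 ] [ 0.6601 -0.008   0.027 ] 0.11900371620902327 exp .1188
jig yaw 11.364026799389244
origin [0.60641723 0.04544742] seat_grip [ 0.62868296 -0.06533723]
nut [0.60414471 0.05993917] exp [0.60346161 0.06015334] |l-n| 0.014789897448428867 mark [0.60667534 0.04461999] 0.015526797171867501
line dir jig 38.82508877661297 nut angle 0.7515780416741098 pin [0.59065389 0.12387902]
holes [ 0.447  -0.3949  0.008 ] [ 0.5268 -0.3073  0.008 ] 0.11854147303445901 yaw 2.6467403510157643 grip from holes [ 0.48725421 -0.3591039 ] from handle [ 0.48732034 -0.3577488   0.042     ]
```

```bash
cat >> h.py <<'E'
YJ=11.364; GO=.1673
Rz=lambda a:np.array([[np.cos(a),-np.sin(a)],[np.sin(a),np.cos(a)]])
O=np.array([.60642,.04545]); SEAT=O+Rz(np.radians(YJ))@[0,-.113]
def J(x,y,z): return np.r_[O+Rz(np.radians(YJ))@[x,y],z]   # jig -> world (z above table)
E
python3 - <<'E'
from h import *
from workcell import manip
for k in("scene0","side0"):
    s=pickle.load(open(f"pics/{k}.pkl","rb"));P=cloud(s);Q=(P[...,:2]-O)@Rz(np.radians(YJ))
    for nm,x0,y0,r in(("railL",-.042,-.105,.006),("railR",.042,-.105,.006),("base",-.05,.03,.01),("strap",0,-.02,.008),("mat",-.1,-.05,.015)):
        m=(s["z_map"]>0)&(abs(Q[...,0]-x0)<r)&(abs(Q[...,1]-y0)<r*2);print(k,nm,m.sum(),np.median(P[m][:,2]).round(4))
z=GO
R=R_of(2.65)
manip.move_linear([.4873,-.3588,.036+z],R,v=.12); manip.command_gripper(0.0,40); st=manip.state();print(st["finger_gap"]*93,st["ft_force"])
manip.move_linear([.4873,-.3588,.036+.09+z],v=.15);st=manip.state();print(st["ft_force"],st["clock"])
pre=J(0,-.113-.13,.126+z); manip.move_ptp(pre,R_of(YJ)); st=manip.state();print(st["clock"],st["joint_positions"],st["finger_gap"]*93)
s=manip.snapshot("wrist");pickle.dump(s,open("pics/wh.pkl","wb"));cv2.imwrite("pics/wh.png",cv2.resize(s["color"],(800,600)))
E
```

```text
scene0 railL 28 0.0254
scene0 railR 31 0.0256
scene0 base 69 0.0178
scene0 strap 58 0.0584
scene0 mat 158 0.0027
side0 railL 30 0.026
side0 railR 7 0.0258
side0 base 108 0.0177
side0 strap 119 0.0564
side0 mat 230 0.0031
11.748257125032692 [ 0.40820659 -0.30698807 -0.35386773]
[-0.03965117  0.56413598 -1.11117122] 7.225
8.1583 [ 28.90626922  46.73524742 -26.76247968  82.13561139  23.30438907
  56.79586305   7.71280469] 11.904763298393513
```

View pics/wh.png

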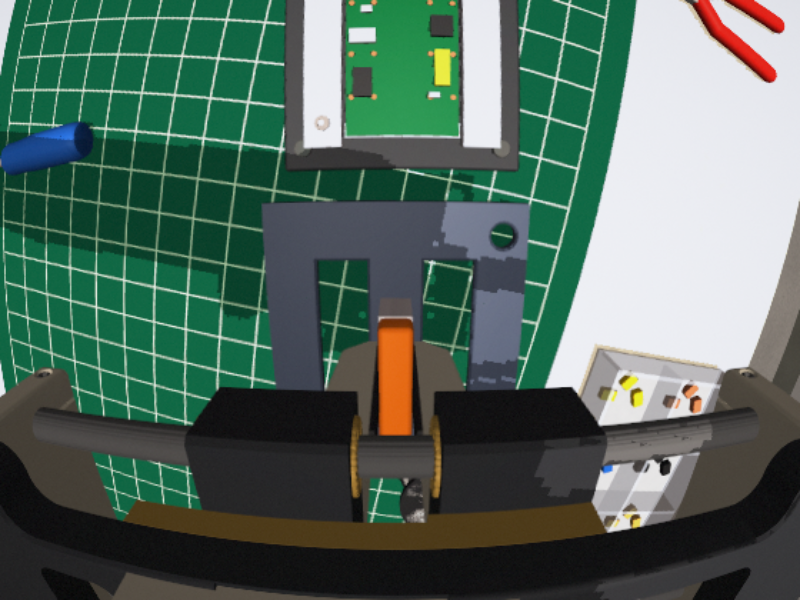

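The plate is held square: handle upright and centred, gap 11.9 mm. Its far-right hole is at (503,236), pin 1 at (322,123). Depth puts the seat at z≈0.026, because the jig's heights are measured from the mat. I'll check the hole against the tool, then slide in.

```bash
python3 - <<'E'
from h import *
from workcell import manip
s=pickle.load(open("pics/wh.pkl","rb"))
loc=lambda X:(Rz(-np.radians(YJ))@(X[:2]-O)).round(4)
print("hole2 jig",loc(fish_plane(s,503*.7-.4,236*.7-.4,.098)),"exp",[.042,-.193]," pin1",loc(fish_plane(s,322*.7-.4,123*.7-.4,.030)),[-.042,-.147])
z=GO+.0595+.005
print(manip.move_linear(J(0,-.243,z),v=.12))
f0=manip.state()["ft_force"].copy()
r=manip.move_linear(J(0,-.113,z),v=.07,threshold=6); st=manip.state();print("slid",r,loc(st["eef_pos"]),st["ft_force"]-f0,st["clock"])
s=manip.snapshot("wrist");pickle.dump(s,open("pics/ws.pkl","wb"));cv2.imwrite("pics/ws.png",cv2.resize(s["color"],(800,600)))
E
```

```text
hole2 jig [ 0.0381 -0.196 ] exp [0.042, -0.193]  pin1 [-0.0416 -0.1474] [-0.042, -0.147]
False
slid False [-1.000e-04 -1.136e-01] [ 0.41469223 -0.14118631 -0.80847358] 10.875
```

View pics/ws.png

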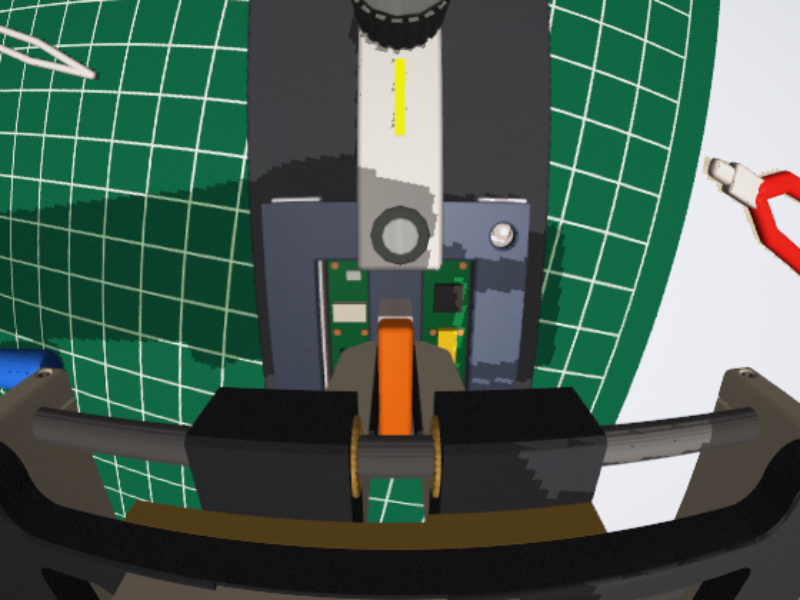

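Plate is in under the nose. Pin 2 shows in the hole at (502,235). A parallax check in an enlarged crop before lowering.

```bash
python3 - <<'E'
from h import *
s=pickle.load(open("pics/ws.pkl","rb"))
c=s["color"][148:182,330:374];cv2.imwrite("pics/wsz.png",cv2.resize(c,None,fx=16,fy=16,interpolation=cv2.INTER_CUBIC))
cam=-s["R"].T@s["t"];print("cam jig",Rz(-np.radians(YJ))@(cam[:2]-O),cam[2])
for n,X in (("pintip",J(.042,-.063,.0302)),("pinbase",J(.042,-.063,.026)),("holetop",J(.042,-.063,.0365)),("holebot",J(.042,-.063,.0315))):
    print(n,((fish_proj(s,X)-[330,148]+.5)*16).round(0), "+1mm x",((fish_proj(s,X+Rz3 if False else X+np.r_[Rz(np.radians(YJ))@[.001,0],0])-fish_proj(s,X))*16).round(1))
E
```

```text
cam jig [-0.0009921  -0.03560274] 0.21200079693021062
pintip [358. 221.] +1mm x [26.9  0.6]
pinbase [333. 204.] +1mm x [26.3  0.5]
holetop [398. 249.] +1mm x [27.7  0.6]
holebot [366. 227.] +1mm x [27.   0.6]
```

View pics/wsz.png

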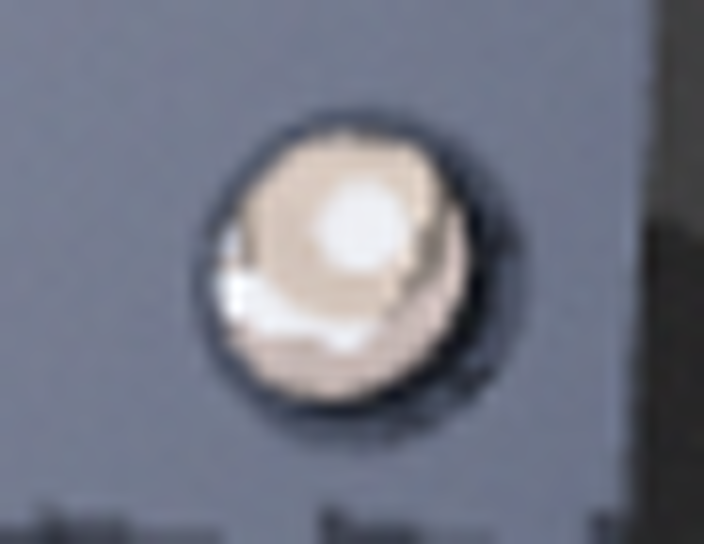

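The pin tip is at (362,225) in the crop and the hole's bottom rim centre at about (331,260). Allowing for parallax, the plate must shift about (+1.4, +1.1) mm in jig axes. I'll shift it, then lower with a force guard.

```bash
sed -i 's/^def J/O=O+Rz(np.radians(YJ))@[.0014,.0011]\ndef J/' h.py; python3 - <<'E'
from h import *
from workcell import manip
loc=lambda X:(Rz(-np.radians(YJ))@(X[:2]-O)).round(4)
z=GO+.0645
manip.move_linear(J(0,-.113,z),v=.03)
manip.sleep(.2);f0=manip.state()["ft_force"].copy()
r=manip.move_linear(J(0,-.113,GO+.056),v=.02,threshold=5);st=manip.state();print(r,loc(st["eef_pos"]),"grip z",st["eef_pos"][2]-GO,st["ft_force"]-f0,st["wrist_torque"],st["clock"])
s=manip.snapshot("wrist");pickle.dump(s,open("pics/wd.pkl","wb"))
c=s["color"][120:190,160:400];cv2.imwrite("pics/wd.png",cv2.resize(c,(800,233),interpolation=cv2.INTER_CUBIC))
E
```

```text
True [ 1.000e-04 -1.131e-01] grip z 0.0588276734757916 [ 0.11852811 -0.19988774  5.51513074] [-0.01703517 -0.12964301  0.06870449] 11.725
```

View pics/wd.png

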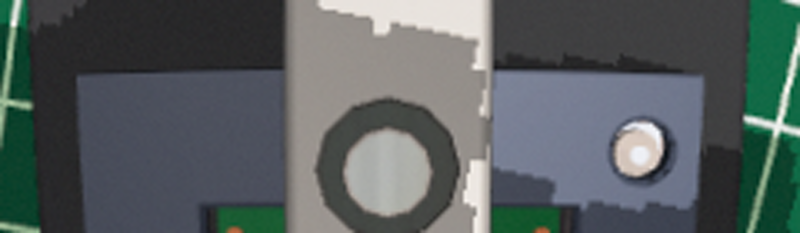

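Seated: grip z is 58.8 mm against 59 expected, and the pin shows through the hole at (640,148) in the crop. Release, then turn the nut 2.25 rad clockwise.

```bash
python3 - <<'E'
from h import *
from workcell import manip
manip.command_gripper(0.35); manip.move_linear(J(0,-.113,GO+.16),v=.2)
st=manip.state();print(st["clock"],st["ft_force"])
N=lambda z:J(0,.015,GO+z)
q7={}
for y in range(-180,181,15):
    q=manip.solve_ik(N(.085),R_of(YJ+y)); q7[y]=None if q is None else round(q[6])
print(q7)
E
```

```text
13.0167 [ 0.69767678  0.06146344 -0.33916824]
{-180: 134, -165: -145, -150: -134, -135: -122, -120: -111, -105: -100, -90: -88, -75: -77, -60: -65, -45: -54, -30: -42, -15: -30, 0: -18, 15: -6, 30: 6, 45: 19, 60: 31, 75: 43, 90: 56, 105: 68, 120: 81, 135: 94, 150: 107, 165: 121, 180: 134}
```

```bash
python3 - <<'E'
from h import *
from workcell import manip
N=lambda z:J(0,.015,GO+z)
a0=80; tot=np.degrees(3-.7516)
manip.command_gripper(0.5)
manip.move_ptp(N(.16),R_of(YJ+a0)); manip.move_linear(N(.085),v=.12,threshold=8)
print("down",manip.state()["eef_pos"][2]-GO)
manip.command_gripper(0.0,40);st=manip.state();print("gap",st["finger_gap"]*93,st["ft_force"],st["clock"])
n=8
for i in range(1,n+1):
    t=tot*i/n; manip.move_ptp(N(.085-.00127*np.radians(t)),R_of(YJ+a0-t))
    st=manip.state();print(round(t),st["ft_force"].round(1),st["wrist_torque"].round(2),round(st["clock"],2))
manip.sleep(.2);manip.command_gripper(0.5); p=manip.state()["eef_pos"];manip.move_linear([p[0],p[1],GO+.17],v=.2)
v=J(0,-.06,.36);manip.move_ptp(v,R_of(YJ))
s=manip.snapshot("wrist");pickle.dump(s,open("pics/wn.pkl","wb"));print(manip.state()["clock"])
c=fish_proj(s,J(0,0,.09)).astype(int);x0,y0=max(c[0]-50,0),max(c[1]-45,0);print(x0,y0)
cv2.imwrite("pics/wn.png",cv2.resize(s["color"][y0:y0+75,x0:x0+100],None,fx=8,fy=8,interpolation=cv2.INTER_CUBIC))
E
```

```text
down 0.08554588114475559
gap 26.17641832887413 [-1.28390607 -3.60821246  5.23651206] 15.6583
16 [-1.3 -5.5  6. ] [-1.15  0.02 -0.21] 15.99
32 [ 0.1 -4.5  6.9] [-1.2  -0.   -0.21] 16.32
48 [-0.5 -5.3  7.3] [-1.17  0.14 -0.21] 16.66
64 [ 0.3 -5.   7.1] [-1.13  0.12 -0.17] 16.98
81 [-1.  -4.8  6.6] [-1.19  0.17 -0.17] 17.31
97 [-0.6 -4.8  7. ] [-1.15  0.14 -0.2 ] 17.63
113 [-0.8 -5.5  6.8] [-1.09  0.3  -0.21] 17.95
129 [-1.3 -4.8  7.2] [-1.13  0.28 -0.17] 18.27
20.4917
229 91
```

View pics/wn.png

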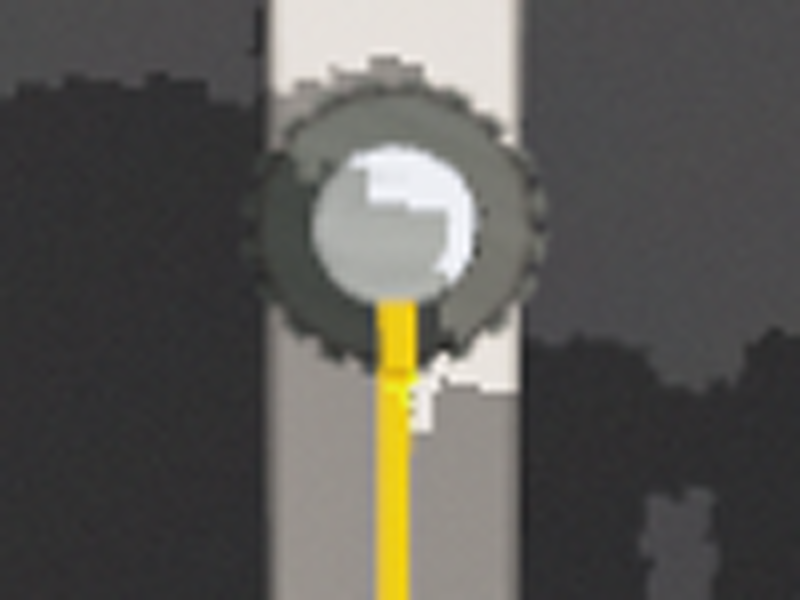

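The nut's line (x≈397) points straight at the strap's line (x≈394), through the nut's axis (x≈394). Now I'll fold the lever with closed fingers along its arc.

```bash
python3 - <<'E'
from h import *
from workcell import manip
TIP=.186
R=R_of(YJ)
manip.command_gripper(0.0,20)
manip.move_ptp(J(0,.077,TIP+.16),R); manip.move_linear(J(0,.077,TIP+.097),v=.15,threshold=10)
st=manip.state();print("start",st["eef_pos"],st["clock"]);manip.sleep(.1);f0=manip.state()["ft_force"].copy()
for th in np.arange(62,-6,-8.):
    a=np.radians(th);c,s=np.cos(a),np.sin(a)
    y=.08+.062*c-.008*s-.0075*max(s,0)+.001*s; z=.049+.062*s+.008*c-.001*c
    r=manip.move_linear(J(0,y,TIP+z),v=.1,threshold=60)
    print(round(th),r,(manip.state()["ft_force"]-f0).round(1))
    if r: break
else:
    r=manip.move_linear(J(0,y,TIP+.035),v=.03,threshold=25)
    st=manip.state();print("press",r,st["eef_pos"][2]-TIP,(st["ft_force"]-f0).round(1),st["clock"])
    manip.move_linear(J(0,y,TIP+.16),v=.2)
    manip.move_ptp(J(0,-.05,.40),R)
    for n in("wrist","side"):
        s=manip.snapshot(n);pickle.dump(s,open(f"pics/{n}F.pkl","wb"))
    w=cv2.resize(pickle.load(open("pics/wristF.pkl","rb"))["color"],(400,300))
    d=s["color"][170:290,150:310];d=cv2.resize(d,(400,300),interpolation=cv2.INTER_CUBIC)
    cv2.imwrite("pics/F.png",cv2.resize(np.hstack([w,d]),None,fx=1,fy=1)); st=manip.state();print(st["clock"],st["ft_force"])
    P=cloud(s);hsv=cv2.cvtColor(s["color"],cv2.COLOR_BGR2HSV);Q=(P[...,:2]-O)@Rz(np.radians(YJ))
    m=(s["z_map"]>0)&((hsv[...,0]<6)|(hsv[...,0]>174))&(hsv[...,1]>150)&(abs(Q[...,0])<.02)&(Q[...,1]>.09)&(Q[...,1]<.2)
    q=np.c_[Q[m],P[m][:,2]];print("red grip y,z range",q[:,1:].min(0),q[:,1:].max(0))
E
```

```text
start [0.59305398 0.12133193 0.2833221 ] 22.5333
62 False [-0.1 -0.1 -0.3]
54 False [ 0.3 -0.4  0.5]
46 False [0.6 0.6 0.3]
38 False [-0.   0.9  0.1]
30 False [-1.1  0.3  0.1]
22 False [ 0.7 -0.   0.5]
14 False [-0.8  0.3  0.4]
6 False [0.7 0.3 0.1]
-2 False [0.4 1.3 0. ]
press True 0.04859710400453909 [-2.3 -1.  10.5] 25.4
27.0333 [-0.27221547  0.05655289  0.5856252 ]
red grip y,z range [0.1206957  0.03692046] [0.16477859 0.05078861]
```

View pics/F.png

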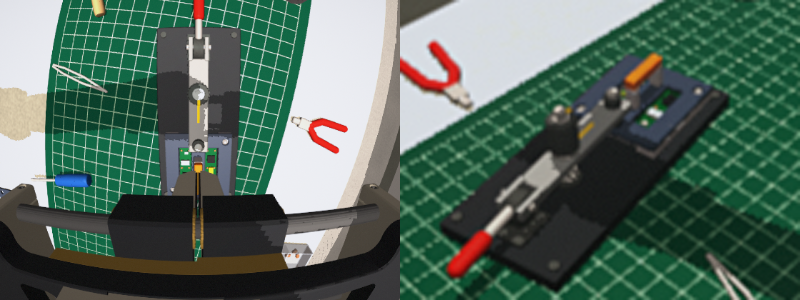

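The lever lies down past the jig's end, with the grip centred at z≈0.043 against 0.0426 expected at the stop. The plate is under the pad and the nut line is on the mark. One confirming press costs little, then I'll hand in.

```bash
python3 - <<'E'
from h import *
from workcell import manip
TIP=.186;R=R_of(YJ);y=.148
manip.move_ptp(J(0,y,TIP+.14),R);manip.move_linear(J(0,y,TIP+.06),v=.15)
f0=manip.state()["ft_force"].copy()
r=manip.move_linear(J(0,y,TIP+.03),v=.02,threshold=30);manip.sleep(.15)
st=manip.state();print(r,st["eef_pos"][2]-TIP,(st["ft_force"]-f0).round(1))
manip.move_linear(J(0,y,TIP+.16),v=.2);manip.move_ptp(J(0,-.15,.42),R);manip.sleep(.3)
s=manip.snapshot("side");P=cloud(s);hsv=cv2.cvtColor(s["color"],cv2.COLOR_BGR2HSV);Q=(P[...,:2]-O)@Rz(np.radians(YJ))
m=(s["z_map"]>0)&((hsv[...,0]<6)|(hsv[...,0]>174))&(hsv[...,1]>150)&(abs(Q[...,0])<.02)&(Q[...,1]>.09)&(Q[...,1]<.2)
q=np.c_[Q[m],P[m][:,2]];print("red",q[:,1:].min(0),q[:,1:].max(0))
m=(s["z_map"]>0)&(abs(abs(Q[...,0])-.045)<.006)&(abs(Q[...,1]+.105)<.05)
print("plate top",np.percentile(P[m][:,2],[10,50,90]),"exp .031",manip.state()["clock"])
manip.close_job()
E
```

```text
True 0.04788682054248167 [-4.2 -3.3 11.6]
red [0.12102736 0.03952976] [0.16499299 0.05212607]
plate top [0.0299144  0.34997263 0.39865394] exp .031 31.875
the job is handed in; nothing more can be done
```

The jig is loaded and locked, and I handed the job in at about 32 s. The system reports no verdict, so I don't know yet whether it passed.

- **Plate:** I took the one on the mat, farthest to the robot's right, and slid it in under the nose. After a (+1.4, +1.1) mm correction it dropped onto the seat at grip height 58.8 mm, against 59 expected. One pin was seen through its hole; the other was hidden by the gripper and never checked directly.
- **Nut:** I turned it about 129° clockwise (0.75 to 3.0 rad) with the lever up. The close-up afterwards showed its yellow line on the strap's line, to within a few degrees.
- **Lever:** I folded it down and pressed it twice against a firm stop. The grip then sat at about 43 to 46 mm by the camera, where about 43 mm is expected at the stop. The arm then retreated clear.
- **Checks that fell short:**
  - The final plate-height check from the side camera was no use, because the arm blocked the view. Only its lowest readings, about 30 mm against 31 expected, looked like the plate.
  - An earlier reading of the hole position in the gripper was off by about 4 mm. I relied on the direct view of pin and hole instead.
  - In the first measurement the mark came out 15.5 mm from the nut's axis, not the 20 mm given. I didn't follow this up, because only the mark's direction mattered.

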